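# Refit the knob of the display-light box and hold its test position

## Robot

A 6-joint arm with a two-finger parallel gripper is mounted at the origin on a cart in front of the work surface, level with it; the furniture and walls round the work are solid. World frame = base frame: x ahead of the robot, y to its left, z up, the work surface at z = 0. Lengths are in m, angles in rad, forces in N, time in s.
With the tool pointing down it reaches from about 0.3 to 0.825 m from the base axis. Payload 5.4 kg.
Tool frame: the origin (TCP) lies at the very end of the fingers, on their centre line; the grasp point (between the pads) lies 19 mm behind it; z points along the fingers, y is the line along which they close (so a half turn about z gives the same grasp; the last joint's range is limited). The gripper opens to 92 mm and grips with 3 to 60 N. Pads are 20 mm wide; open, the fingers measure 128 mm over their backs; the gripper's body (75 mm by 189 mm) begins 69 mm behind the grasp point.
Start: joints at [1.079, 0.158, 1.597, -0, 1.386, -0.21], TCP at [0.16, 0.552, 0.215] pointing down, gripper open.
Joint ranges: [-2.91, 2.91], [-0.94, 2.29], [0.18, 2.7], [-1.29, 4.43], [0.17, 2.64], [-3, 3]. Speed limits (rad/s): [2.57, 2.57, 3.14, 3.14, 3.14, 3.14].

## Interface

Orientations are given as a unit quaternion [x, y, z, w].
In Python, from bench import manip gives the robot as it stands.
- The arm moves only by the tool play_rows, never from a script. Its argument "increments" is a list of rows, each an object with "offset": the shift along the tool's x, y, z normalised to -1 to 1, where 1 is 15 cm, a list of three; "yaw": the turn about the tool's z normalised to -1 to 1, where 1 is pi/2 rad; "jaw": the gripper command: -1 is shut, 1 is fully open, values between are in proportion. A call has exactly 5 rows; each row shifts and turns the commanded pose from where the row before left it, along the tool's axes as they then stand; what a row does not reach is not made up. A row lasts 1/10 s, in which the tool goes at most 50 mm and 8.59 degrees, less where a joint would pass 70% of its speed; a pose out of reach is approached as far as the arm can. A call with a number of a shift or a turn outside -1 to 1 is refused whole. A call with a gripper value outside its range is refused whole. The fingers move at their own pace and stop on an object; "squeeze" is the grip in N (left out, the last holds). Time passes only in rows, so rows that do not move let the fingers close, or fill a call up. It gives the time, the measured TCP pose, the force, the opening and the grip force at its end, in the units of the state.
- manip.state(): the state, without advancing time (a new reading comes with each control period).
- manip.get_image(name): name is "scene" or "top" or "wrist"; returns (picture, depth): 420x560x3 uint8, blue, green, red; 420x560 float32, m along the optical axis (not along the pixel's ray), 0 where there is no reading.
- manip.get_calibration(name): a dict with "K" (3x3 intrinsics, pixels), "rvec" (rotation vector, rad) and "tvec" (3), from world to camera coordinates, as OpenCV has them. Camera axes: x right, y down, z forward; pixel columns grow to the right and rows downward; lengths in m; the calibration is good to about 2 mm. A picture is of the moment at which its call begins: read the wrist's pose just before it. get_calibration takes no time and is no camera call; for the wrist camera it gives the pose at the moment of the call.
- manip.close_job(): hands the job in; it is judged then, once.
Trained networks look in the newest picture that a camera, given by its name, has taken for a name from the list of things; names that differ only in an ending like _2 or _b are one class to them, and where a whole thing is asked for, a point or a joint stands for the part that bears it (a point fixed in the world has none). Each returns a list of dicts, best first, with "confidence" (0 to 1); they miss things now and then, are a little off and sometimes report something else, mostly with a low value. They report only what shows in the picture. A call takes as long as a camera call. They do not tell look-alikes from the thing itself.
- manip.search_frame(camera, target): "location" ([x, y, z] in m, in the coordinates of the camera as it stood for that picture, good to about 4 mm: the middle of the surface that is visible of it).
The state is a dict: "time_s": time; "joint_pos": joint angles; "joint_velocities": joint speeds; "tau": joint torques, N m; "ee_pos": TCP position; "tcp_rot": TCP orientation; "force": force on the tool from outside, world axes, zero at the start; "wrist_torque": the same for the moment, N m; "width": opening from 0.0 (shut) to 1.0 (fully open); "grasp_force": force on a finger pad.
Only numpy, scipy, OpenCV 4.12 (cv2) and the standard library are available. Lean on these libraries where they do the work, as an engineer would, in place of code of your own. Each camera call takes 0.05 s, during which the arm holds its last target. There are 200 camera calls.

## Task

The knob has come off the battery box that powers this table's display lights. Put the blue knob fully down onto the square shaft of the box (any of the four ways it fits is right), then turn it clockwise past the first two yellow click marks until the dial's white pointer stands at the red third mark. The dial springs back when let go, so keep hold of the knob and finish while holding it there; leave the goods round the box where they are.

Things in the scene. Friction and masses are not known exactly. Their poses are not given: they have to be found in the camera images.
- knob: loose blue plastic knob, 53 mm tall, about 40 to 85 g, standing upright on the table. Origin: centre of its underside, z up. Below: round ribbed skirt, 49 mm across, from 0 to 23.5 mm height, with a square blind bore in its underside, 17 mm wide and 20 mm deep, 1.5 mm lead-in chamfer, sides parallel to the knob's x and y. On top: a bar grip along the knob's x axis, 46 mm long (x), 14 mm thick (y), from 23.5 to 53 mm height; grip it across its 14 mm thickness.
- shaft (a point): point on the dial's axis at the top face of its black plate, where the knob's underside rests when it is fully down (56 mm above the table). The point turns with the dial: z up, x along the white pointer. The steel shaft is 15.5 mm square, sides parallel to this x and y, and stands 17 mm above this point, its top 4 mm tapered to 10.5 mm. The plate is 68 mm across and 5 mm thick.
- dial (a joint): angle of the dial in rad, 0 at rest (pointer at the small black mark), growing clockwise seen from above. Click positions at 0.35 (yellow), 0.70 (yellow) and 1.05 (large red); end stop at 1.35, past the red mark. A spring returns it to 0 from everywhere: about 0.04 N m at rest, 0.10 N m at 1.05, and each click adds about 0.02 N m to and fro between the positions. The knob has up to about 0.12 rad of play on the shaft, so the dial lags the knob.
- light_box: white plastic battery box fixed to the table, 130 mm (x) by 120 mm (y), 50 mm tall. Origin: centre of its underside. The dial's axis is upright at x = +10 mm, y = 0 in its frame. The four marks are flush coloured dots on its top, 45 mm from the dial's axis, on the side toward the robot (-x): black at the right, then two yellow ones, then the red one at the left.
- snow_globe: bystander: red and white snow globe, 60 mm across, 77 mm tall, origin at the centre of its underside; leave it where it is.
- black_box: bystander: black jewellery box, 68 x 66 x 36 mm, origin at the centre of its underside; leave it where it is.
- tags: bystander: flat block of gift tags, 110 x 42 x 11 mm with its string, origin on its underside; leave it where it is.
- spool_red: bystander: red ribbon spool, 73 x 66 x 24 mm, origin at the centre of its underside; leave it where it is.
Mind the look-alikes: they are no part of the job. There is more than one size of the knob; the job needs the smaller.

How it is judged:
On the way, in this order (a step that is already met when the one before it is completed fails the run):
1. the knob sits fully down on the shaft while the dial is still at rest (horizontal distance between knob and shaft below 0.004 m and z of knob in the frame of shaft below 0.003 m and angle between the z axis of knob and the z axis of shaft, either way round below 0.1 rad and value of joint dial below 0.2 rad), for 0.2 s.
2. the dial is turned past the second click with the knob on (value of joint dial above 0.75 rad and horizontal distance between knob and shaft below 0.004 m and z of knob in the frame of shaft below 0.006 m and contact force between the fingers and knob above 0.5 N).
At the end, for the whole second after the job is handed in: The dial is still, within 0.14 rad (8 degrees) of the third click at 1.05 rad, held there by the fingers on the knob (more than 1 N), with the knob fully down on the shaft (within 4 mm of its seat, both across and in height, upright within 0.1 rad) (value of joint dial between 0.91 and 1.19 rad and velocity of joint dial between -0.1 and 0.1 rad/s and horizontal distance between knob and shaft below 0.004 m and z of knob in the frame of shaft below 0.004 m and angle between the z axis of knob and the z axis of shaft, either way round below 0.1 rad and contact force between the fingers and knob above 1 N); the arm keeps its last pose, push and grip.
It fails at once if a bystander is moved by more than 30 mm or tipped over (distance of any of snow_globe, black_box, tags, spool_red from where it was at the start of the episode above 0.03 m or angle between snow_globe's own z axis and vertical above 0.5 rad).
It also fails if it takes over 43 s, if anything falls off the work surface, if the arm or the gripper's body presses on something with over 40 N, if the wrist force passes 120 N, or if a joint passes its speed limit or range.

## Working session

There is one attempt and no reset: what is moved stays moved. The work goes in short steps, Python scripts to look and compute and a tool call to move; the robot and the scene stay as the last step left them, time stands still between calls to the robot, and variables do not carry over. Pictures are saved under pics/ and viewed, at most 10 in all, crops included, and the job is handed in when it is done.

Besides the shell and the picture viewer there is one more tool, called after "Emit:" by a JSON object that holds its "method" and its "body", one argument or row to a line. play_rows: Moves the arm, as the interface text tells. Its arguments: {"type":"object","properties":{"increments":{"type":"array","items":{"type":"object","properties":{"offset":{"type":"array","items":{"type":"number"}},"yaw":{"type":"number"},"jaw":{"type":"number"}}}},"squeeze":{"type":"number"}},"required":["increments"]}

```bash
mkdir -p pics; cat > h.py <<'E'
import numpy as np, cv2
from bench import manip
def cam(n):
    c=manip.get_calibration(n); R=cv2.Rodrigues(np.array(c["rvec"],float))[0]
    return np.array(c["K"]),R,np.array(c["tvec"],float).ravel()
def pts(n,dep,c=None):
    K,R,t=c or cam(n); v,u=np.mgrid[:dep.shape[0],:dep.shape[1]]
    P=np.stack([(u-K[0,2])/K[0,0]*dep,(v-K[1,2])/K[1,1]*dep,dep],-1)
    return (P-t)@R
def onplane(n,u,v,z,c=None):
    K,R,t=c or cam(n); C=-R.T@t; d=R.T@np.linalg.solve(K,[u,v,1.]); return C+d*(z-C[2])/d[2]
def shot(n,f):
    c=cam(n); im,d=manip.get_image(n); cv2.imwrite(f"pics/{f}.png",im); np.savez(f"{f}.npz",im=im,d=d,K=c[0],R=c[1],t=c[2]); return im,d,c
E
python3 - <<'E'
from h import *
a=shot("scene","scene")
for T in ("knob","light_box","shaft"):
    for r in manip.search_frame("scene",T): print("scene",T,r["confidence"],(np.array(r["location"])-a[2][2])@a[2][1])
b=shot("top","top")
for T in ("knob","light_box","shaft"):
    for r in manip.search_frame("top",T): print("top",T,r["confidence"],(np.array(r["location"])-b[2][2])@b[2][1])
cv2.imwrite("pics/both.png",cv2.resize(np.vstack([a[0],b[0]]),(450,600)) if 0 else b[0])
s=manip.state(); print(s["time_s"],s["ee_pos"],s["tcp_rot"],s["force"])
E
```

```text
scene knob 0.56 [0.49569447 0.13446289 0.03658779]
scene knob 0.53 [0.49565351 0.24110464 0.02053426]
scene light_box 0.75 [ 0.4901288  -0.03511772  0.04949739]
scene shaft 0.84 [ 0.51199293 -0.02974321  0.05226765]
scene shaft 0.17 [0.4975853  0.24014447 0.02416692]
top knob 0.75 [0.50015265 0.24630441 0.02051236]
top knob 0.7 [0.50818058 0.14431905 0.03098985]
top light_box 0.87 [ 0.51469196 -0.02325064  0.04866496]
0.4 [0.15988627 0.55222286 0.21446295] [ 1.40440443e-01  9.90089120e-01 -1.13696076e-04 -5.32487654e-05] [-0.56593904  0.33318056  0.43680478]
```

View pics/top.png

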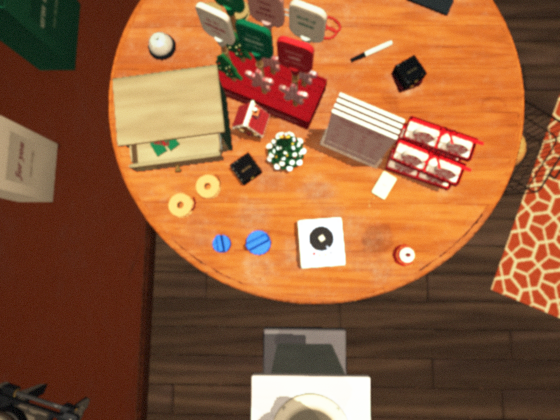

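View pics/scene.png

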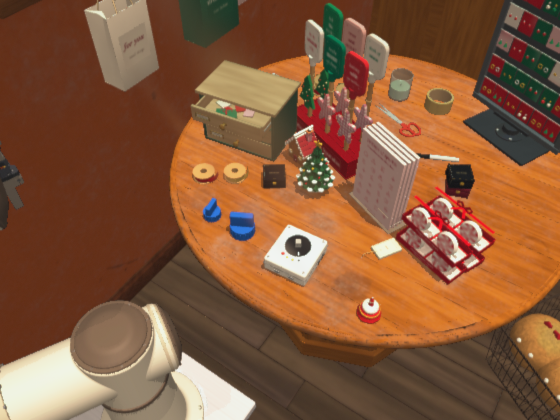

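The small knob is at about (221,243) in the top view and (212,210) in the scene view, with the bigger look-alike to its right. The box and dial are at (321,240) in the top view. I'll align the tool first: tool x to world y, tool y to world x.

Emit:
{"method": "play_rows", "body": {
  "increments": [
    {"offset":[0,0,0],"yaw":0.091,"jaw":1},
    {"offset":[0,0,0],"yaw":0.091,"jaw":1},
    {"offset":[0,0,0],"yaw":0.091,"jaw":1},
    {"offset":[0,0,0],"yaw":0.091,"jaw":1},
    {"offset":[0,0,0],"yaw":0.091,"jaw":1}
  ]
}}

```text
time_s: 0.9
ee_pos: [0.1599, 0.5523, 0.2146]
tcp_rot: [0.48, 0.877, -0.0, -0.0]
force: [-0.1, 0.3, -0.1]
width: 1.0
grasp_force: 0.0
```

Emit:
{"method": "play_rows", "body": {
  "increments": [
    {"offset":[0,0,0],"yaw":0.091,"jaw":1},
    {"offset":[0,0,0],"yaw":0.091,"jaw":1},
    {"offset":[0,0,0],"yaw":0.091,"jaw":1},
    {"offset":[0,0,0],"yaw":0.091,"jaw":1},
    {"offset":[-0.2,0.2,0],"yaw":0,"jaw":1}
  ]
}}

```text
time_s: 1.4
ee_pos: [0.1881, 0.5239, 0.2146]
tcp_rot: [0.706, 0.708, 0.0, -0.001]
force: [1.8, 1.3, -0.9]
width: 1.0
grasp_force: 0.0
```

Emit:
{"method": "play_rows", "body": {
  "increments": [
    {"offset":[-0.2,0.2,0],"yaw":0,"jaw":1},
    {"offset":[-0.2,0.2,0],"yaw":0,"jaw":1},
    {"offset":[-0.2,0.2,0],"yaw":0,"jaw":1},
    {"offset":[-0.2,0.2,0],"yaw":0,"jaw":1},
    {"offset":[-0.2,0.2,0],"yaw":0,"jaw":1}
  ]
}}

```text
time_s: 1.9
ee_pos: [0.3414, 0.3715, 0.2148]
tcp_rot: [0.706, 0.708, 0.0, 0.0]
force: [0.2, 0.5, 1.0]
width: 1.001
grasp_force: 0.0
```

Emit:
{"method": "play_rows", "body": {
  "increments": [
    {"offset":[-0.2,0.2,0],"yaw":0,"jaw":1},
    {"offset":[-0.2,0.2,0],"yaw":0,"jaw":1},
    {"offset":[-0.2,0.2,0],"yaw":0,"jaw":1},
    {"offset":[-0.2,0.2,0],"yaw":0,"jaw":1},
    {"offset":[0,0,0],"yaw":0,"jaw":1}
  ]
}}

```text
time_s: 2.4
ee_pos: [0.4637, 0.2497, 0.2147]
tcp_rot: [0.708, 0.706, 0.0, 0.001]
force: [-0.4, 0.5, -0.2]
width: 1.0
grasp_force: 0.0
```

```bash
python3 - <<'E'
from h import *
a=shot("wrist","w1")
s=manip.state(); print(s["time_s"],s["ee_pos"],s["tcp_rot"],s["force"],s["joint_pos"]); print("campos",-a[2][1].T@a[2][2])
P=pts("wrist",a[1],a[2]); print(np.nanmin(P[...,2]))
E
```

```text
2.45 [0.46190827 0.25152733 0.21457737] [ 7.07590352e-01  7.06622880e-01 -7.25481450e-06 -1.92459582e-05] [-0.4661776   0.21385785  0.14360601] [2.68634825e-01 3.09941179e-02 1.73372459e+00 2.68212083e-05
 1.37690556e+00 2.69997869e-01]
campos [0.46391063 0.32626278 0.38543394]
-0.7704780575819821
```

View pics/w1.png

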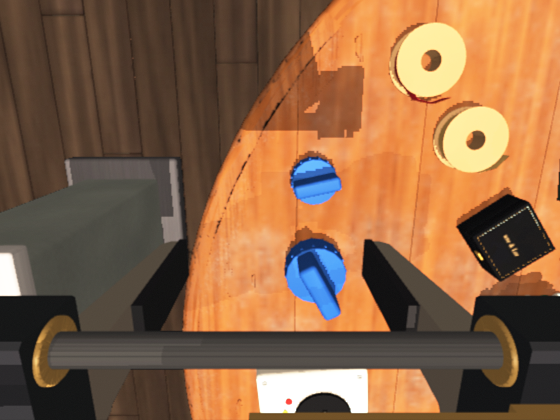

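The wrist view shows the small knob at (316,180), with its bar near-horizontal and slightly tilted. The big knob is at (316,280), the dots and dial are at the bottom (290,402), and the spools are at upper right. I'll measure the bar from depth.

```bash
cat >> h.py <<'E'
def knob(a,n,box=None):
    P=pts(n,a[1],a[2]); h=cv2.cvtColor(a[0],cv2.COLOR_BGR2HSV)
    m=(cv2.inRange(h,(100,110,40),(125,255,255))>0)&(a[1]>0)
    k,L,st,ce=cv2.connectedComponentsWithStats(m.astype(np.uint8))
    for i in range(1,k):
        if st[i,4]<60: continue
        Q=P[L==i]; zt=np.percentile(Q[:,2],97); B=Q[(Q[:,2]>zt-.006)]
        r=cv2.minAreaRect((B[:,:2]*1000).astype(np.float32))
        lo=Q[Q[:,2]<zt-.02]
        print(n,ce[i].round(),"zt",zt.round(4),"bar mm",np.round(r[0],1),np.round(r[1],1),round(r[2],1),"all",np.round(Q[:,:2].min(0),4),np.round(Q[:,:2].max(0),4))
E
python3 - <<'E'
from h import *
for f,n in (("w1","wrist"),("top","top"),("scene","scene")):
    d=np.load(f+".npz"); knob((d["im"],d["d"],(d["K"],d["R"],d["t"])),n)
E
```

```text
wrist [314. 180.] zt 0.0547 bar mm [505.2 249.9] [45.2 14.4] 13.0 all [0.4809 0.2271] [0.5298 0.2748]
wrist [316. 274.] zt 0.074 bar mm [508.1 146.6] [19.2 61.5] 28.4 all [0.4751 0.1146] [0.5482 0.1806]
top [258. 242.] zt 0.0753 bar mm [510.2 145. ] [18.7 61. ] 28.9 all [0.4803 0.1148] [0.5412 0.1783]
top [221. 243.] zt 0.0555 bar mm [505.9 249. ] [44.  14.1] 10.6 all [0.4844 0.2264] [0.5277 0.2716]
scene [212. 211.] zt 0.0541 bar mm [500.4 247. ] [45.  13.8] 10.7 all [0.4764 0.2237] [0.5225 0.2725]
scene [241. 225.] zt 0.0741 bar mm [502.2 142.9] [20.1 60. ] 23.4 all [0.4706 0.1085] [0.5204 0.1718]
```

Emit:
{"method": "play_rows", "body": {
  "increments": [
    {"offset":[-0.013,0.287,0],"yaw":0,"jaw":-0.1},
    {"offset":[0,0,0.05],"yaw":-0.0944,"jaw":-0.1},
    {"offset":[0,0,0.05],"yaw":-0.0944,"jaw":-0.1},
    {"offset":[0,0,0.05],"yaw":-0.0944,"jaw":-0.1},
    {"offset":[0,0,0.05],"yaw":-0.0944,"jaw":-0.1}
  ]
}}

```text
time_s: 2.95
ee_pos: [0.5027, 0.2525, 0.1842]
tcp_rot: [0.465, 0.885, -0.0, -0.0]
force: [-0.7, 1.0, 0.3]
width: 0.585
grasp_force: 0.0
```

Emit:
{"method": "play_rows", "body": {
  "increments": [
    {"offset":[0,0,0.05],"yaw":-0.0944,"jaw":-0.1},
    {"offset":[0,0,0.05],"yaw":-0.0944,"jaw":-0.1},
    {"offset":[0,0,0.05],"yaw":-0.0944,"jaw":-0.1},
    {"offset":[0,0,0.05],"yaw":-0.0944,"jaw":-0.1},
    {"offset":[0,0,0.05],"yaw":-0.0944,"jaw":-0.1}
  ]
}}

```text
time_s: 3.45
ee_pos: [0.5026, 0.2526, 0.1468]
tcp_rot: [0.113, 0.994, 0.0, -0.0]
force: [0.6, -0.8, 0.0]
width: 0.448
grasp_force: 0.0
```

Emit:
{"method": "play_rows", "body": {
  "increments": [
    {"offset":[0,0,0.05],"yaw":-0.0944,"jaw":-0.1},
    {"offset":[0,0,0.05],"yaw":-0.0944,"jaw":-0.1},
    {"offset":[0,0,0.05],"yaw":-0.0944,"jaw":-0.1},
    {"offset":[0,0,0],"yaw":0,"jaw":-0.1},
    {"offset":[0,0,0],"yaw":0,"jaw":-0.1}
  ]
}}

```text
time_s: 3.95
ee_pos: [0.503, 0.2521, 0.1247]
tcp_rot: [-0.104, 0.995, 0.0, -0.0]
force: [0.4, 0.1, -0.2]
width: 0.448
grasp_force: 0.0
```

```bash
python3 - <<'E'
from h import *
a=shot("wrist","w2"); knob(a,"wrist")
s=manip.state(); q=s["tcp_rot"]; print(s["time_s"],s["ee_pos"],np.degrees(2*np.arctan2(q[1],q[0])),s["width"],s["joint_pos"])
E
```

```text
wrist [136. 186.] zt 0.074 bar mm [508.6 146.8] [19.3 61.8] 28.3 all [0.4744 0.1131] [0.5412 0.1804]
wrist [271. 206.] zt 0.0545 bar mm [504.8 249.4] [44.4 13.9] 13.3 all [0.4807 0.2256] [0.5394 0.2744]
4.0 [0.5034522  0.25195421 0.12505926] 191.97678000732932 0.448549936287747 [ 2.49285737e-01  2.11893329e-01  1.71978802e+00  1.93850692e-04
  1.20944796e+00 -1.53061333e+00]
```

View pics/w2.png

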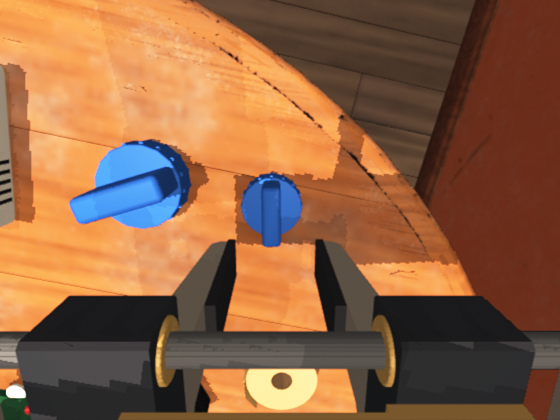

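The small knob sits just ahead of the fingers at (271,206), with its bar vertical in the image and so along tool x, as wanted. Descending and gripping now.

Emit:
{"method": "play_rows", "body": {
  "increments": [
    {"offset":[-0.005,-0.018,0.13],"yaw":-0.011,"jaw":-0.1},
    {"offset":[0,0,0.15],"yaw":0,"jaw":-0.1},
    {"offset":[0,0,0.15],"yaw":0,"jaw":-0.1},
    {"offset":[0,0,0.15],"yaw":0,"jaw":-0.1},
    {"offset":[0,0,0.07],"yaw":0,"jaw":-0.1}
  ],
  "squeeze": 30
}}

```text
time_s: 4.5
ee_pos: [0.5038, 0.2487, 0.0256]
tcp_rot: [-0.113, 0.994, -0.0, -0.001]
force: [0.5, -1.3, -0.3]
width: 0.452
grasp_force: 0.0
```

Emit:
{"method": "play_rows", "body": {
  "increments": [
    {"offset":[0,0,0],"yaw":0,"jaw":-0.1},
    {"offset":[0,0,0],"yaw":0,"jaw":-1},
    {"offset":[0,0,0],"yaw":0,"jaw":-1},
    {"offset":[0,0,0],"yaw":0,"jaw":-1},
    {"offset":[0,0,0],"yaw":0,"jaw":-1}
  ],
  "squeeze": 30
}}

```text
time_s: 5.0
ee_pos: [0.5057, 0.249, 0.028]
tcp_rot: [-0.114, 0.993, 0.0, 0.001]
force: [0.9, -0.2, 4.0]
width: 0.15
grasp_force: 30.0
```

```bash
python3 - <<'E'
from h import *
for f,n in (("top","top"),("scene","scene"),("w1","wrist")):
    d=np.load(f+".npz"); c=(d["K"],d["R"],d["t"]); P=pts(n,d["d"],c); im=d["im"]; h=cv2.cvtColor(im,cv2.COLOR_BGR2HSV)
    near=(np.abs(P[...,0]-.51)<.09)&(np.abs(P[...,1]+.025)<.09)&(P[...,2]>.035)&(d["d"]>0)
    w=near&(np.abs(P[...,2]-.05)<.006)
    r=cv2.minAreaRect((P[w][:,:2]*1000).astype(np.float32)); print(n,"box",np.round(r[0],1),np.round(r[1],1),r[2])
    s=near&(P[...,2]>.066)&(P[...,2]<.08); print("shaft",s.sum(),P[s].mean(0) if s.any() else 0, P[near][:,2].max())
    pl=near&(h[...,2]<60); print("plate",pl.sum(),P[pl].mean(0) if pl.any() else 0)
    for nm,lo,hi in (("red",(0,150,80),(8,255,255)),("yel",(20,120,80),(35,255,255))):
        m=((cv2.inRange(h,lo,hi)>0)&near).astype(np.uint8); k,L,st,ce=cv2.connectedComponentsWithStats(m)
        for i in range(1,k): print(nm,st[i,4],ce[i].round(1),onplane(n,*ce[i],.05,c).round(4))
    if n=="top":
        for z in (.1,.15): 
            m=(P[...,2]>z)&(P[...,2]<.5)&(np.hypot(P[...,0]-.53,P[...,1]-0)<.25)&(P[...,0]>.35); print("obst",z,P[m][:,:2].min(0) if m.any() else None, P[m][:,:2].max(0) if m.any() else None)
K,R,t=c; print(R[2])
E
```

```text
top box [510.5 -27.4] [129.6 119.9] 4.564818382263184
shaft 34 [ 0.52007574 -0.02621549  0.07223611] 0.0771955414445101
plate 0 0
obst 0.1 [0.73466622 0.04746634] [0.77428389 0.09549743]
obst 0.15 [0.75682345 0.05993851] [0.76733783 0.08224918]
scene box [505.1 -29.1] [132.8 120.6] 4.967113494873047
shaft 34 [ 0.51492085 -0.02749666  0.07099616] 0.07755335389681516
plate 97 [ 0.51750406 -0.03667115  0.05546689]
red 2 [282.5 253. ] [ 0.4761 -0.008   0.05  ]
yel 1 [292. 259.] [ 0.4742 -0.0381  0.05  ]
wrist box [506.6   4.4] [130.2  60.9] 1.1892622709274292
shaft 0 0 0.05865631943122612
plate 766 [ 0.51930166 -0.00479436  0.05655829]
red 24 [288.3 401.1] [ 0.4794 -0.0077  0.05  ]
yel 8 [284.8 411.4] [ 0.4752 -0.0227  0.05  ]
[ 4.88345487e-04 -2.70124785e-01 -9.62825198e-01]
```

Emit:
{"method": "play_rows", "body": {
  "increments": [
    {"offset":[0,0,-0.2],"yaw":0,"jaw":-1},
    {"offset":[0,0,-0.3],"yaw":-0.081,"jaw":-1},
    {"offset":[0,0,-0.3],"yaw":-0.081,"jaw":-1},
    {"offset":[0,0,0],"yaw":-0.081,"jaw":-1},
    {"offset":[0.112,-0.259,0],"yaw":0,"jaw":-1}
  ]
}}

```text
time_s: 5.5
ee_pos: [0.5142, 0.2102, 0.1497]
tcp_rot: [-0.304, 0.953, 0.0, 0.003]
force: [0.4, -0.3, -0.5]
width: 0.151
grasp_force: 30.0
```

Emit:
{"method": "play_rows", "body": {
  "increments": [
    {"offset":[0.112,-0.259,0],"yaw":0,"jaw":-1},
    {"offset":[0.112,-0.259,0],"yaw":0,"jaw":-1},
    {"offset":[0.112,-0.259,0],"yaw":0,"jaw":-1},
    {"offset":[0.112,-0.259,0],"yaw":0,"jaw":-1},
    {"offset":[0.112,-0.259,0],"yaw":0,"jaw":-1}
  ]
}}

```text
time_s: 6.0
ee_pos: [0.5561, -0.0018, 0.1474]
tcp_rot: [-0.3, 0.954, -0.0, 0.0]
force: [0.9, -0.6, -0.4]
width: 0.151
grasp_force: 30.0
```

Emit:
{"method": "play_rows", "body": {
  "increments": [
    {"offset":[0,0,0],"yaw":0,"jaw":-1},
    {"offset":[0,0,0],"yaw":0,"jaw":-1},
    {"offset":[0,0,0],"yaw":0,"jaw":-1},
    {"offset":[0,0,0],"yaw":0,"jaw":-1},
    {"offset":[0,0,0],"yaw":0,"jaw":-1}
  ]
}}

```text
time_s: 6.5
ee_pos: [0.5558, 0.0011, 0.1471]
tcp_rot: [-0.301, 0.954, 0.0, -0.0]
force: [-0.2, 0.1, -1.1]
width: 0.151
grasp_force: 30.0
```

```bash
python3 - <<'E'
from h import *
a=shot("wrist","w3"); knob(a,"wrist")
s=manip.state(); q=s["tcp_rot"]; print(s["time_s"],s["ee_pos"],np.degrees(2*np.arctan2(q[1],q[0])),s["width"],s["joint_pos"],s["force"])
E
```

```text
wrist [275. 249.] zt 0.1736 bar mm [555.    1.2] [45.  14.1] 36.0 all [ 0.5308 -0.0236] [0.5759 0.0589]
wrist [442. 247.] zt 0.074 bar mm [508.7 144.5] [18.6 62.8] 29.1 all [0.4736 0.1104] [0.5418 0.1941]
6.55 [0.55579229 0.00094517 0.14709558] 215.04382963832504 0.1544652928666614 [-2.15780679e-01  1.69865913e-01  1.72174750e+00  7.84465450e-05
  1.25011271e+00 -2.39823195e+00] [-0.27133244  0.55394314 -1.76128777]
```

View pics/w3.png

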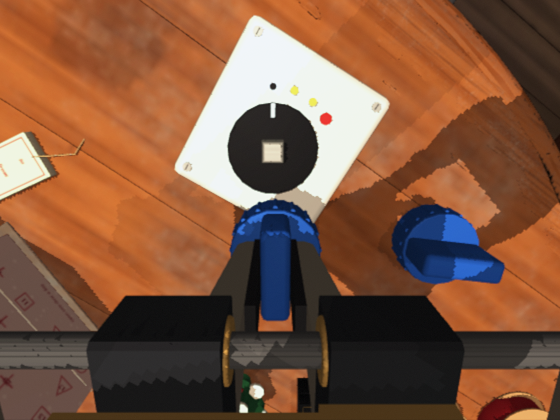

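The dial plate is centred at about (273,148), the shaft top is at (273,152) with its sides vertical in the image, and the pointer is at the black mark (273,86). The held knob at (275,250) is well aligned. Now I need exact positions.

```bash
python3 - <<'E'
from h import *
d=np.load("w3.npz"); c=(d["K"],d["R"],d["t"]); P=pts("wrist",d["d"],c); im=d["im"]; h=cv2.cvtColor(im,cv2.COLOR_BGR2HSV)
reg=np.zeros(im.shape[:2],bool); reg[90:198,220:325]=1
s=reg&(P[...,2]>.068)&(P[...,2]<.085); print("shaft",s.sum(),P[s].mean(0), cv2.minAreaRect((P[s][:,:2]*1000).astype(np.float32)))
ys,xs=np.nonzero(s);print(xs.min(),xs.max(),ys.min(),ys.max())
g=im.max(-1); pm=((g<60)&reg&(np.abs(P[...,2]-.056)<.005)).astype(np.uint8)
ct=max(cv2.findContours(pm,0,2)[0],key=cv2.contourArea); e=cv2.fitEllipse(cv2.convexHull(ct)); print(e, onplane("wrist",*e[0],.056,c), np.median(P[pm>0][:,2]))
p1=onplane("wrist",273,110,.056,c); p0=onplane("wrist",*e[0],.056,c); v=p1-p0; print("pointer deg",np.degrees(np.arctan2(v[1],v[0])))
# knob held skirt
h0=np.array([.5558,.0009]); tx=np.radians(215.04); X=np.array([np.cos(tx),np.sin(tx)]); Y=np.array([np.cos(tx-np.pi/2),np.sin(tx-np.pi/2)])
k=np.array([.555,.0012])
for q in (P[s].mean(0)[:2],p0[:2]): dl=q-h0; print("to go tool units",(dl@X)/.15,(dl@Y)/.15, "from seen knob",((q-k)@X)/.15,((q-k)@Y)/.15)
E
```

```text
shaft 491 [ 0.51959786 -0.02661507  0.07253479] ((520.1851196289062, -26.332935333251953), (15.817425727844238, 14.913482666015625), 34.96684265136719)
261 282 141 163
((272.4105224609375, 147.73788452148438), (88.8451156616211, 89.6835708618164), 168.47506713867188) [ 0.51859559 -0.02679517  0.056     ] 0.05672072482040508
pointer deg -145.894920418704
to go tool units 0.3029218828809789 -0.011617389631241886 from seen knob 0.2997035050244216 -0.016317016043719802
to go tool units 0.30908197481162225 -0.008764093919522882 from seen knob 0.305863596955065 -0.013463720332000821
```

Emit:
{"method": "play_rows", "body": {
  "increments": [
    {"offset":[0.153,-0.0065,0],"yaw":0,"jaw":-1},
    {"offset":[0.15,-0.0065,0],"yaw":0,"jaw":-1},
    {"offset":[0,0,0.14],"yaw":0,"jaw":-1},
    {"offset":[0,0,0.14],"yaw":0,"jaw":-1},
    {"offset":[0,0,0],"yaw":0,"jaw":-1}
  ]
}}

```text
time_s: 7.05
ee_pos: [0.5174, -0.0267, 0.1024]
tcp_rot: [-0.301, 0.954, 0.002, -0.002]
force: [-0.3, 0.1, -1.0]
width: 0.148
grasp_force: 30.0
```

Emit:
{"method": "play_rows", "body": {
  "increments": [
    {"offset":[0,0,0.02],"yaw":0,"jaw":-1},
    {"offset":[0,0,0.02],"yaw":0,"jaw":-1},
    {"offset":[0,0,0.02],"yaw":0,"jaw":-1},
    {"offset":[0,0,0],"yaw":0,"jaw":-1},
    {"offset":[0,0,0],"yaw":0,"jaw":-1}
  ]
}}

```text
time_s: 7.55
ee_pos: [0.5203, -0.0275, 0.0966]
tcp_rot: [-0.3, 0.954, -0.0, 0.001]
force: [-0.5, 1.4, 2.0]
width: 0.152
grasp_force: 30.0
```

```bash
python3 - <<'E'
from h import *
a=shot("wrist","w4"); knob(a,"wrist")
s=manip.state(); q=s["tcp_rot"]; print(s["time_s"],s["ee_pos"],np.degrees(2*np.arctan2(q[1],q[0])),s["joint_pos"],s["force"],s["wrist_torque"])
E
```

```text
wrist [275. 248.] zt 0.1232 bar mm [519.7 -27.6] [45. 14.] 35.2 all [ 0.4955 -0.0522] [0.5403 0.0061]
wrist [466. 304.] zt 0.0457 bar mm [490.6  73.5] [180.9  28.7] 83.0 all [ 0.4676 -0.0155] [0.5138 0.2018]
wrist [507. 373.] zt 0.2026 bar mm [475.4   3. ] [ 2.2 18.4] 34.5 all [ 0.4702 -0.0047] [0.5262 0.1742]
7.6 [ 0.52031928 -0.02749139  0.09661386] 214.95482249830792 [-2.85376661e-01  1.44330562e-01  1.85919370e+00  6.84956541e-04
  1.13703689e+00 -2.46653729e+00] [0.49369554 1.5143241  2.11137437] [ 0.5179312  -0.08703238 -0.04320141]
```

View pics/w4.png

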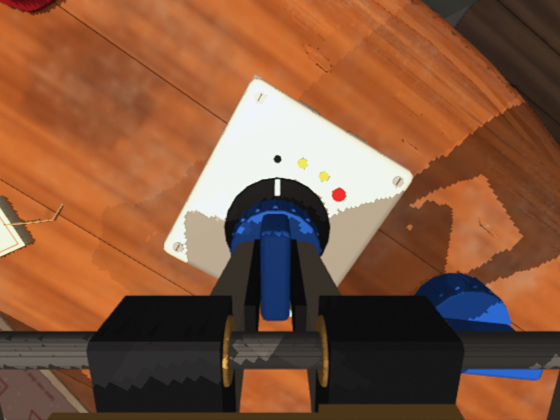

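Pointer at (277,187) is still at the black dot (277,159), and the knob is centred over the plate and starting onto the shaft. Pressing on down.

Emit:
{"method": "play_rows", "body": {
  "increments": [
    {"offset":[0,0,0.022],"yaw":0,"jaw":-1},
    {"offset":[0,0,0.022],"yaw":0,"jaw":-1},
    {"offset":[0,0,0.022],"yaw":0,"jaw":-1},
    {"offset":[0,0,0.015],"yaw":0,"jaw":-1},
    {"offset":[0,0,0],"yaw":0,"jaw":-1}
  ]
}}

```text
time_s: 8.1
ee_pos: [0.5196, -0.0277, 0.0839]
tcp_rot: [-0.3, 0.954, 0.0, -0.0]
force: [-2.4, 1.7, 2.9]
width: 0.152
grasp_force: 30.0
```

Emit:
{"method": "play_rows", "body": {
  "increments": [
    {"offset":[0,0,0.01],"yaw":0,"jaw":-1},
    {"offset":[0,0,0.005],"yaw":0,"jaw":-1},
    {"offset":[0,0,0],"yaw":0,"jaw":-1},
    {"offset":[0,0,0],"yaw":0,"jaw":-1},
    {"offset":[0,0,0],"yaw":0,"jaw":-1}
  ],
  "squeeze": 45
}}

```text
time_s: 8.6
ee_pos: [0.5198, -0.0277, 0.0838]
tcp_rot: [-0.3, 0.954, 0.0, -0.0]
force: [-8.1, 2.9, 17.8]
width: 0.146
grasp_force: 45.0
```

```bash
python3 - <<'E'
from h import *
a=shot("wrist","w5"); knob(a,"wrist")
s=manip.state(); q=s["tcp_rot"]; print(s["time_s"],s["ee_pos"],np.degrees(2*np.arctan2(q[1],q[0])),s["force"],s["wrist_torque"])
E
```

```text
wrist [275. 248.] zt 0.1103 bar mm [519.2 -27.7] [45.  14.1] 35.3 all [ 0.4947 -0.0525] [0.5399 0.0018]
wrist [472. 309.] zt 0.0341 bar mm [489.5  75.5] [179.8  36.9] 86.2 all [ 0.4662 -0.0135] [0.5112 0.1946]
wrist [511. 380.] zt 0.1889 bar mm [474.1   4.2] [ 2.3 20.5] 35.8 all [ 0.4683 -0.0044] [0.5291 0.1742]
8.65 [ 0.51980765 -0.02769187  0.08381309] 214.97539598375266 [-7.85540962  3.28473374 17.54944962] [0.77894246 1.80540731 0.02367544]
```

Seated: the force rose to 18 N with no further descent. Turning clockwise.

Emit:
{"method": "play_rows", "body": {
  "increments": [
    {"offset":[0,0,-0.006],"yaw":0.07,"jaw":-1},
    {"offset":[0,0,0],"yaw":0.07,"jaw":-1},
    {"offset":[0,0,0],"yaw":0.07,"jaw":-1},
    {"offset":[0,0,0],"yaw":0.07,"jaw":-1},
    {"offset":[0,0,0],"yaw":0.07,"jaw":-1}
  ]
}}

```text
time_s: 9.15
ee_pos: [0.5193, -0.0276, 0.0838]
tcp_rot: [-0.028, 1.0, 0.0, -0.001]
force: [-7.4, 3.5, 13.4]
width: 0.153
grasp_force: 45.0
```

Emit:
{"method": "play_rows", "body": {
  "increments": [
    {"offset":[0,0,0],"yaw":0.07,"jaw":-1},
    {"offset":[0,0,0],"yaw":0.07,"jaw":-1},
    {"offset":[0,0,0],"yaw":0.07,"jaw":-1},
    {"offset":[0,0,0],"yaw":0.07,"jaw":-1},
    {"offset":[0,0,0],"yaw":0.07,"jaw":-1}
  ]
}}

```text
time_s: 9.65
ee_pos: [0.52, -0.0274, 0.0838]
tcp_rot: [0.244, 0.97, 0.0, -0.0]
force: [-4.7, 3.1, 11.3]
width: 0.149
grasp_force: 45.0
```

Emit:
{"method": "play_rows", "body": {
  "increments": [
    {"offset":[0,0,0],"yaw":0.02,"jaw":-1},
    {"offset":[0,0,0],"yaw":0,"jaw":-1},
    {"offset":[0,0,0],"yaw":0,"jaw":-1},
    {"offset":[0,0,0],"yaw":0,"jaw":-1},
    {"offset":[0,0,0],"yaw":0,"jaw":-1}
  ]
}}

```text
time_s: 10.15
ee_pos: [0.52, -0.0274, 0.0838]
tcp_rot: [0.257, 0.966, 0.0, -0.0]
force: [-4.3, 3.0, 10.8]
width: 0.15
grasp_force: 45.0
```

```bash
python3 - <<'E'
from h import *
a=shot("wrist","w6"); knob(a,"wrist")
s=manip.state(); q=s["tcp_rot"]; print(s["time_s"],s["ee_pos"],np.degrees(2*np.arctan2(q[1],q[0])),s["joint_pos"],s["force"],s["wrist_torque"])
cv2.imwrite("pics/w6c.png",cv2.resize(a[0][100:300,160:430],(800,592),interpolation=cv2.INTER_CUBIC))
E
```

```text
wrist [504.  73.] zt 0.0736 bar mm [514.3 133.7] [19.3 38. ] 28.7 all [0.4742 0.1104] [0.5417 0.1905]
wrist [275. 248.] zt 0.1104 bar mm [519.1 -26.3] [14.1 45.1] 60.5 all [ 0.4944 -0.0518] [ 0.5437 -0.0016]
10.2 [ 0.5199217  -0.02741475  0.08382309] 150.18409236356615 [-2.85258951e-01  1.62789328e-01  1.86686949e+00  3.53751452e-04
  1.11229363e+00 -1.33582615e+00] [-4.82262822  3.63430438 10.92688171] [0.76949637 1.04915779 0.10091581]
```

View pics/w6c.png

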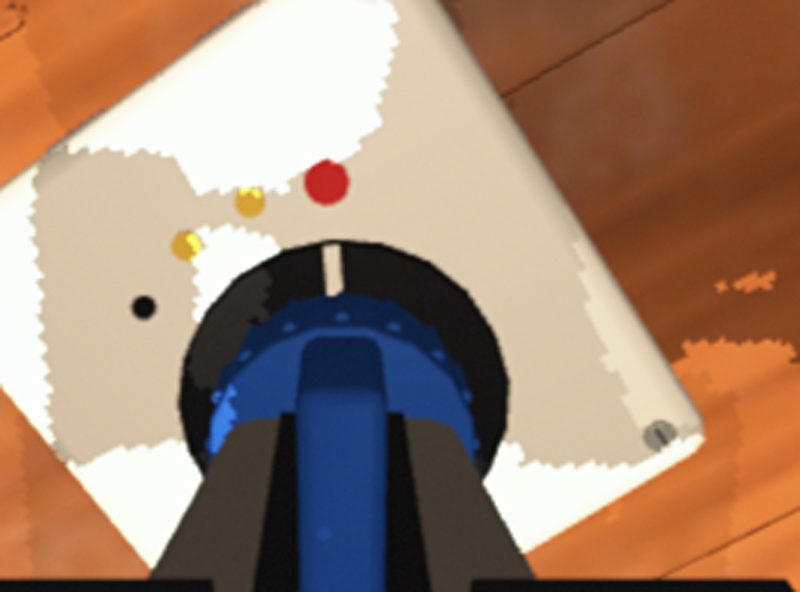

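The pointer at crop (333,270) lies almost in line with the red dot at (326,183). I'll check the angle numerically, from the pointer line and the dots.

```bash
python3 - <<'E'
from h import *
d=np.load("w6.npz"); c=(d["K"],d["R"],d["t"])
f=lambda u,v,z: onplane("wrist",160+u*270/800,100+v*200/592,z,c)[:2]
A=np.array([.5195,-.027]); g=lambda p:np.degrees(np.arctan2(*(p-A)[::-1]))%360
o,i=f(332,246,.056),f(335,293,.056); print("pointer line",np.degrees(np.arctan2(*(o-i)[::-1]))%360,"outer",g(o),"inner",g(i))
for n,p in dict(red=(326,183),y2=(250,202),y1=(186,245),blk=(144,308)).items(): print(n,g(f(*p,.05)),np.linalg.norm(f(*p,.05)-A))
E
```

```text
pointer line 153.69454100474246 outer 152.23697047918398 inner 151.65102215226185
red 153.2780680130391 0.0446122003194416
y2 173.4530834227927 0.04434590832963749
y1 193.87665203106795 0.044259908335530194
blk 214.76680863516637 0.043918561286516285
```

The pointer is within about 1.5° of the red mark, the knob is seated and the grip is 45 N. Handing in.

```bash
python3 -c "
from bench import manip
print(manip.close_job())"
```

```text
the job is handed in; nothing more can be done
None
```

The small blue knob is fully down on the shaft and turned clockwise so the pointer is within about 1.5° of the red third mark; I handed the job in at about 10 s, still gripping it at 45 N. The verdict was not returned.

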